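# Print the notebook cover in the hinged stamping press

### The job

Stamp the notebook in the hinged stamping press. First push the notebook home, its long edge flush against the spine of the press; then, with the fingertips, swing the open stamp plate up by its lip and over the spine so that it comes down on the notebook, press it down firmly there for about a second, and swing it back over the spine so that it again lies fully open on its rests. Only push and press; pick nothing up, and leave the press and the other things on the counter where they are.

Things in the scene. Friction and masses are not known exactly. Their poses are not given: they have to be found in the camera images.
- press: Stamping press, loose on the counter on rubber feet, 2.6 kg; flat grey base 190 x 248 mm, top 10 mm above the counter, from y = -128 to +120 mm. Origin on the counter under the middle of the spine; x along the spine (roughly away from the robot), y across (roughly to its left), z up. Spine bar 20 wide, 29 high. Notebook bed on the -y side; two 33 mm rest posts at y = +104 mm for the open plate.
- spine (a point): Middle of the hinge axis, in the press frame at (0, 0, 36) mm; the axis runs along the press's x. The hinge is damped (0.10 N m s/rad): released past upright, the plate sinks by its own weight in about 2 s to the side to which it leans.
- plate (a joint): Angle of the stamp plate, rad: 0 = shut, level, die on the notebook (-y side); 1.57 = upright; 3.14 = fully open, level on the rest posts (+y side), as it starts. Plate: aluminium frame with clear pane, 176 mm along the spine, reaching 125 mm from the hinge axis, 6 mm thick, 0.26 kg. The hinge axis lies in its mid-plane: on either side its underside is 33 mm, its top 39 mm above the counter.
- plate_lip (a point): Middle of the outer edge of the plate's finger lip, 144 mm from the hinge axis: a tab 70 mm wide and 5 mm thick that sticks out 19 mm beyond the frame and past the base (24 mm open, 16 mm shut). There is about 33 mm of free room between it and the counter, so a tilted fingertip can go under it from outside. About 1.5 N upward lifts it. Its z axis is square to the plate.
- plate_back (a point): The place to press: the pane's face right behind the middle of the die, 57 mm from the hinge axis; plate shut, it is the pane's upper face, 38 mm above the counter. The die block (60 x 44 mm, 11 mm high) is on the other face. Shut, the plate's weight alone loads it with about 3 N.
- notebook: Pocket notebook, 90 x 140 x 12 mm, about 0.11 kg, loose on the bed of the press (10 mm above the counter), long side along the spine; origin at the centre of its underside, its axes turned 0.10 rad from its edges. 7 mm guides at its ends leave it 6 mm of play along the spine. It starts 13 to 25 mm short of home; home puts the origin at y = -57 mm in the press frame.
- ink_tin: Round ink pad tin, 70 mm across, 18 mm high, beyond the far end of the press; origin at the centre of its underside.
- pen: Gel pen lying beyond the far end of the press, 148 mm long, 9 mm high; origin at its underside's centre.
- washi_green: Roll of paper tape, 46 mm across, 15 mm high, lying before the near end of the press; origin at its underside's centre.
- eraser: Block eraser, 46 x 37 x 12 mm, before the near end of the press; origin at its underside's centre.
- stapler: Desk stapler, 124 x 78 x 46 mm, to the left; origin at its underside's centre.
- bell: Counter bell, 83 mm across, 59 mm high, behind to the right; origin at its underside's centre.
- sticky_cube: Block of sticky notes, 61 x 61 x 38 mm, behind to the right; origin at its underside's centre.
- notebook_edge_near (a point): Point half-way up the notebook's long edge that faces the spine, 5 mm from the end nearer the robot. Home, flush against the spine's steel strip, it is at y = -12 mm in the press frame.
- notebook_edge_far (a point): Point half-way up the notebook's long edge that faces the spine, 5 mm from the end farther from the robot. Home, flush against the spine's steel strip, it is at y = -12 mm in the press frame.

How it is judged (in metres and radians):
On the way, in this order (a step that is already met when the one before it is completed fails the run):
1. with the plate still open, the notebook is home: both ends of its long edge within 3 mm of the spine (y of each of notebook_edge_near, notebook_edge_far in the frame of press above -0.015 m and value of joint plate above 2.5 rad), for 0.2 s.
2. the plate is down on the notebook and pressed: its die bears on the notebook with more than 6 N for 0.4 s (value of joint plate below 0.05 rad and contact force between plate and notebook above 6 N), for 0.4 s.
At the end, for the whole second after the job is handed in: The plate lies fully open on its rests (joint above 3.06 rad), the notebook lies flat on the bed, still home (both ends of its long edge within 4 mm of the spine), and everything is at rest (value of joint plate above 3.06 rad and y of each of notebook_edge_near, notebook_edge_far in the frame of press above -0.016 m and angle between notebook's own z axis and vertical below 0.05 rad and linear speed of each of press, notebook below 0.01 m/s); the robot touches nothing.
It fails at once if the press is lifted (its origin more than 12 mm off the counter) or shoved more than 30 mm (height (world z) of press above 0.012 m or distance of press from where it was at the start of the episode above 0.03 m).
It fails at once if the notebook is lifted more than 10 mm from the bed (z of notebook in the frame of press above 0.02 m).
It fails at once if one of the things round the press is moved by more than 20 mm (distance of any of ink_tin, pen, washi_green, eraser, stapler, bell, sticky_cube from where it was at the start of the episode above 0.02 m).
It also fails if it takes over 67 s, if anything falls off the work surface, if the arm or the gripper's body presses on something with over 40 N, if the wrist force passes 120 N, or if a joint passes its speed limit or range.

### The arm

A 7-joint arm with a two-finger parallel gripper is mounted at the origin on a cart in front of the work surface, level with it; the furniture and walls round the work are solid. World frame = base frame: x ahead of the robot, y to its left, z up, the work surface at z = 0. Lengths are in mm, angles in rad, forces in N, time in s.
With the tool pointing down it reaches from about 425 to 875 mm from the base axis. Payload 8.4 kg.
Tool frame: the origin (TCP) lies between the finger pads; the fingertips stand env.nose_length ahead of it and the grasp point (between the pads) lies 3 mm ahead of it (env.nose_length is the distance from the TCP to the fingertips, in mm); y points along the fingers, x is the direction in which the jaws open and shut, and the axes are right-handed (so a half turn about y gives the same grasp; the last joint's range is limited). The gripper opens to 87 mm and grips with 3 to 60 N. Pads are 19 mm wide; open, the fingers measure 117 mm over their backs; the gripper's body (75 mm by 190 mm) begins 51 mm behind the grasp point.
Start: joints at [1.221, 0.333, 0.04, 1.465, -0.013, 1.343, -0.059], TCP at [161.295, -629.642, 244.546] pointing down, gripper open.
Joint ranges: [-2.58, 2.58], [-0.38, 2.09], [-1.3, 1.39], [0.25, 2.4], [-1.5, 4.64], [0.08, 2.09], [-2.65, 2.65]. Speed limits (rad/s): [2.22, 2.22, 2.79, 2.79, 3.14, 3.14, 3.14].

### API

Orientations are given as a rotation vector (axis times angle).
In Python, from workcell import env, get_image, camera_params, workorder gives the robot as it stands. The module is installed in compiled form; this text tells all that it offers.
- The arm moves only by the tool send_rows, never from a script. Its argument "increments" is text: rows parted by semicolons, each of 6 numbers parted by spaces: the shift along the tool's x, y, z in cm, then the turn, a rotation vector about the tool's x, y, z in degrees. In form: tx ty tz ax ay az; .... A call has 1 to 10 rows; each row shifts and turns the commanded pose from where the row before left it, along the tool's axes as they then stand; what a row does not reach is not made up. A row lasts 1/10 s, in which the tool goes at most 50 mm and 8.59 degrees, less where a joint would pass 70% of its speed; a pose out of reach is approached as far as the arm can. A call is refused whole if a number of a shift passes 5 or a number of a turn 8.59, either way. A call with a gripper value outside its range is refused whole. "grip" is the gripper command: -1 is fully open, 1 is shut, values between are in proportion, set as the call begins (left out, the last holds). The fingers move at their own pace and stop on an object; the grip force is fixed at half the most. Time passes only in rows, so rows that do not move let the fingers close. It gives the time, the measured TCP pose, the force and the opening at its end, in the units of the state.
- env.read_state(): the state, without advancing time (a new reading comes with each control period).
- get_image(name): name is "scene" or "top" or "wrist"; returns the picture (480x640x3 uint8, red, green, blue); there is no depth.
- camera_params(name): a dict with "mtx" (3x3 intrinsics, pixels), "k1" (the pictures are not rectified: a ray, as slopes to the right and down, at radius r is drawn at 1 + k1 r^2 times it, then the intrinsics apply), "R" (3x3) and "t" (3): a world point X has camera coordinates R X + t; the wrist camera has in their place "mount" (4x4, takes a point from camera to tool coordinates, whose origin is the TCP and whose axes are the tool frame's). Camera axes: x right, y down, z forward; pixel columns grow to the right and rows downward; lengths in mm; the calibration is good to about 2 mm. A picture is of the moment at which its call begins: read the wrist's pose just before it. camera_params takes no time and is no camera call.
- workorder.finish_job(): hands the job in, once; it reports no verdict.
The state is a dict: "t": time; "q": joint angles; "qvel": joint speeds; "joint_efforts": joint torques, N m; "ee_pos": TCP position; "ee_rot": TCP orientation; "contact_force": force on the tool from outside, world axes, zero at the start; "torque": the same for the moment, N m; "width": finger opening in mm.
Only numpy, scipy, OpenCV 4.12 (cv2) and the standard library are available. Lean on these libraries where they do the work, as an engineer would, in place of code of your own. Each camera call takes 0.05 s, during which the arm holds its last target. There are 200 camera calls.

## Working session

There is one attempt and no reset: what is moved stays moved. The work goes in short steps, Python scripts to look and compute and a tool call to move; the robot and the scene stay as the last step left them, time stands still between calls to the robot, and variables do not carry over. Pictures are saved under pics/ and viewed, about 8 in all and at most 12, crops included, and the job is handed in when it is done.

Besides the shell and the picture viewer there is one more tool, called after ">>>" as name(argument=value, ...), one argument or row to a line, values as JSON. send_rows: Moves the arm, as the interface text tells. Its arguments: {"type":"object","properties":{"increments":{"type":"string"},"grip":{"type":"number"}},"required":["increments"]}

```bash
mkdir -p pics; python3 - <<'E'
from workcell import env,get_image,camera_params
import cv2,numpy as np
s=env.read_state();print({k:np.round(v,3).tolist() for k,v in s.items()},env.nose_length)
for n in("scene","top","wrist"):
    cv2.imwrite(f"pics/{n}0.png",get_image(n)[:,:,::-1]);print(n,camera_params(n))
E
```

```text
{'t': 0.0, 'q': [1.221, 0.334, 0.04, 1.466, -0.013, 1.343, -0.059], 'qvel': [-0.0, 0.001, -0.001, -0.0, 0.0, 0.0, -0.001], 'joint_efforts': [0.001, -65.636, 1.335, -40.38, -0.06, 0.045, 0.0], 'ee_pos': [161.203, -629.241, 243.682], 'ee_rot': [-1.317, 1.023, -1.021], 'contact_force': [-0.133, -0.223, 0.628], 'torque': [-0.053, 0.009, -0.022], 'width': 86.56} 22.0
scene {'mtx': array([[563.83468509,   0.        , 320.86125022],
       [  0.        , 563.83468509, 241.57833205],
       [  0.        ,   0.        ,   1.        ]]), 'k1': -0.005598151488877724, 'R': array([[-0.69963312, -0.71437387,  0.01354541],
       [-0.50362932,  0.47961238, -0.7185607 ],
       [ 0.50682444, -0.50955073, -0.69533233]]), 't': array([ 547.40880546,  192.12804478, 1134.81021512])}
top {'mtx': array([[521.53697058,   0.        , 321.29224633],
       [  0.        , 521.53697058, 234.52057742],
       [  0.        ,   0.        ,   1.        ]]), 'k1': -0.060703019095005376, 'R': array([[-0.01297592, -0.9995897 ,  0.02553555],
       [-0.99898554,  0.01185829, -0.0434428 ],
       [ 0.04312216, -0.02607336, -0.99872952]]), 't': array([ 239.6794823 ,  541.67449734, 1225.17117824])}
wrist {'mtx': array([[346.0999221 ,   0.        , 318.93154191],
       [  0.        , 346.0999221 , 238.60135507],
       [  0.        ,   0.        ,   1.        ]]), 'k1': -0.01688328590515485, 'mount': array([[ 9.99999882e-01,  2.62070186e-04,  4.08657011e-04,
        -9.45565841e-01],
       [-3.30620478e-04, -2.48754277e-01,  9.68566570e-01,
        -1.39137020e+02],
       [ 3.55487601e-04, -9.68566591e-01, -2.48754161e-01,
         6.81938602e+01],
       [ 0.00000000e+00,  0.00000000e+00,  0.00000000e+00,
         1.00000000e+00]])}
```

View pics/top0.png

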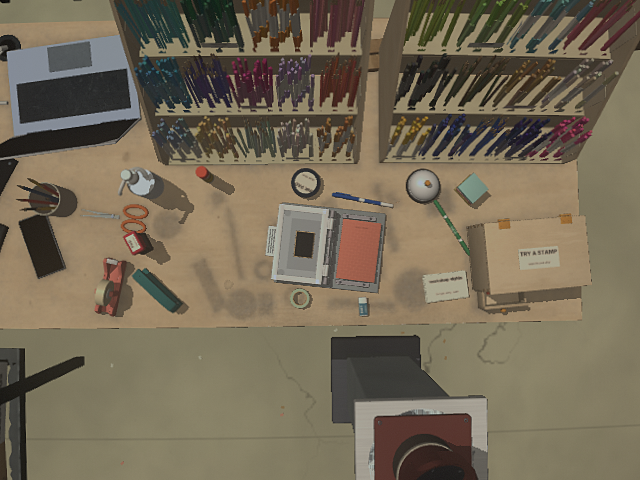

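View pics/scene0.png

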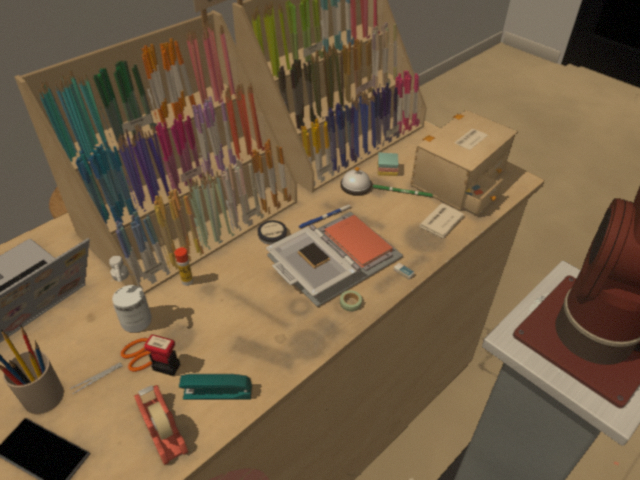

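```bash
cat > h.py <<'E'
import cv2,numpy as np
from workcell import env,get_image,camera_params
from scipy.spatial.transform import Rotation as Ro
def cam(n,s=None):
    p=camera_params(n)
    if n=="wrist":
        T=np.eye(4);T[:3,:3]=Ro.from_rotvec(s["ee_rot"]).as_matrix();T[:3,3]=s["ee_pos"]
        W=T@p["mount"];R=W[:3,:3].T;t=-R@W[:3,3]
    else:R,t=p["R"],p["t"]
    return p["mtx"],p["k1"],R,t
def ray(uv,c):
    K,k,R,t=c;uv=np.atleast_2d(np.float64(uv))
    xy=cv2.undistortPoints(uv[:,None],K,np.array([k,0,0,0.]))[:,0]
    return -R.T@t,np.c_[xy,np.ones(len(xy))]@R
def onz(uv,z,c):
    o,d=ray(uv,c);return o+d*((z-o[2])/d[:,2])[:,None]
def proj(X,c):
    K,k,R,t=c;return cv2.projectPoints(np.float64(X).reshape(-1,1,3),cv2.Rodrigues(R)[0],t,K,np.array([k,0,0,0.]))[0][:,0]
def redmask(im):
    h=cv2.cvtColor(im,cv2.COLOR_RGB2HSV);return (((h[...,0]<9)|(h[...,0]>173))&(h[...,1]>110)&(h[...,2]>120)).astype(np.uint8)
E
python3 - <<'E'
from h import *
im=cv2.imread("pics/top0.png")[:,:,::-1].copy();c=cam("top")
m=redmask(im);m[:200]=0;m[300:]=0;m[:,:325]=0;m[:,400:]=0
cs=max(cv2.findContours(m,0,1)[0],key=cv2.contourArea)
P=onz(cs[:,0],22,c)[:,:2].astype(np.float32)
r=cv2.minAreaRect(P);print(r,cv2.boxPoints(r).round(1).tolist())
cr=im[180:320,245:405];cv2.imwrite("pics/crop.png",cv2.resize(cr,None,fx=5,fy=5,interpolation=cv2.INTER_CUBIC)[:600*1,:,::-1][:600])
E
```

```text
((506.3000793457031, 147.02183532714844), (89.97560119628906, 139.6938018798828), 82.04193115234375) [[430.8999938964844, 112.0999984741211], [569.2000122070312, 92.80000305175781], [581.7000122070312, 181.89999389648438], [443.3999938964844, 201.1999969482422]]
```

View pics/crop.png

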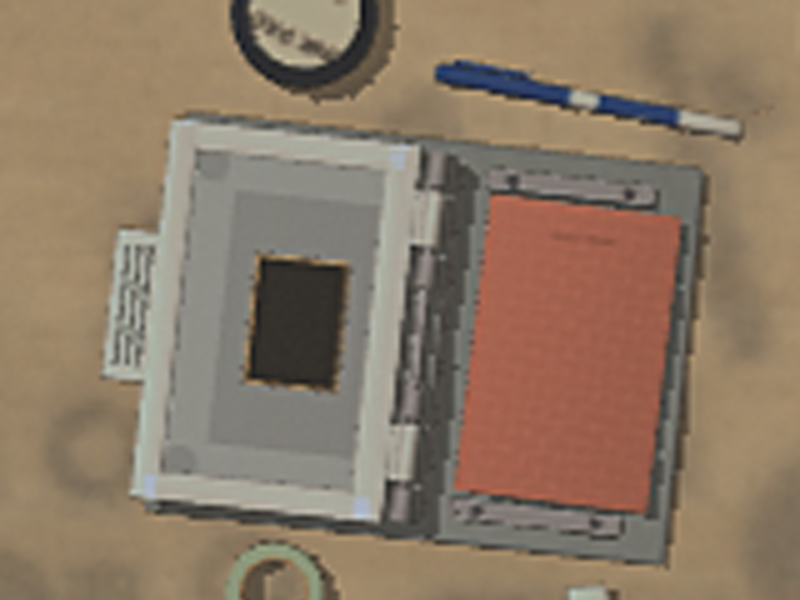

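```bash
python3 - <<'E'
from h import *
c=cam("top")
f=lambda l,z:onz(np.float64(l)/5+[245-.4,180-.4],z,c)[:,:2]
pl=f([(178,120),(135,495),(418,147),(378,520)],39);lip=f([(118,230),(105,377)],38.5);b=f([(705,168),(668,565)],10)
print(pl.round(1).tolist(),lip.round(1).tolist(),b.round(1).tolist())
N=np.array([[430.9,112.1],[569.2,92.8],[581.7,181.9],[443.4,201.2]])
dirs=[pl[0]-pl[1],pl[2]-pl[3],b[0]-b[1]];a=[np.arctan2(d[1],d[0]) for d in dirs];print("ang",a, np.arctan2(-19.3,138.3))
th=np.mean(a);R=np.array([[np.cos(th),-np.sin(th)],[np.sin(th),np.cos(th)]])
# press-frame coordinates of all relative to base edges: base edge y=-128, x=+-95 ; lip y=144
bm=b.mean(0);lm=lip.mean(0)
o1=bm-R@[0,-128];o2=lm-R@[0,144];o3=pl.mean(0)-R@[0,(125+5)/2];print("origin",o1,o2,o3)
o=(o1+o2)/2
print("th",th,"notebook press frame",((N-o)@R).round(1).tolist(),"plate",((pl-o)@R).round(1).tolist())
# objects: eraser, tape, tin, stapler etc contour by rough colour
for n,uv,z in[("tape",(300,298),15),("eraser",(363,307),12),("tin",(305.5,183),18),("penL",(332,194),9),("penR",(394,206),9),("stapler",(158,290),46),("bell",(424,185),30),("ruler?",(450,228),0),("shelf front",(360,162),0)]:
    X=onz(uv,z,c)[0,:2];print(n,X.round(0),"press",((X-o)@R).round(0))
E
```

```text
[[615.9, 327.8], [443.4, 349.2], [602.2, 217.0], [430.4, 237.7]] [[565.4, 355.9], [497.7, 362.5]] [[593.5, 79.4], [405.7, 100.3]]
ang [np.float64(-0.12338115904458914), np.float64(-0.12007695983718655), np.float64(-0.11094160239227724)] -0.1386562314353755
origin [514.65078211 216.94104937] [514.5595387  216.18213145] [515.31202315 218.34779257]
th -0.11813324042468432 notebook press frame [[-70.8, -113.6], [68.8, -116.5], [70.7, -26.5], [-68.9, -23.6]] plate [[87.5, 122.4], [-86.4, 123.3], [86.9, 10.7], [-86.1, 11.1]]
tape [396. 285.] press [-126.   54.]
eraser [373. 137.] press [-132.  -96.]
tin [666. 269.] press [144.  70.]
penL [641. 206.] press [126.   5.]
penR [611.  59.] press [ 114. -145.]
stapler [421. 608.] press [-139.  378.]
bell [657. -10.] press [ 169. -208.]
ruler? [557. -78.] press [  77. -287.]
shelf front [718. 137.] press [212. -55.]
```

```bash
cat >> h.py <<'E'
TH=-0.118;O=np.array([514.7,216.6,0]);RP=Ro.from_euler("z",TH).as_matrix()
SX=1
def tgt(x,y,z,al=0):
    """TIP-centre pose in press frame; al = tilt deg, tool y = (0,-sin al,-cos al) (al>0: from +y side pointing to -y)"""
    a=np.radians(al);ty=np.array([0,-np.sin(a),-np.cos(a)]);tx=np.array([SX,0,0.]);R=RP@np.c_[tx,ty,np.cross(tx,ty)]
    tip=O+RP@[x,y,z];return R,tip-R[:,1]*env.nose_length
def delta(R0,p0,R,p):
    """tool-frame shift (cm) and turn (deg) from pose0 to pose"""
    return (R0.T@(p-p0))/10,np.degrees(Ro.from_matrix(R0.T@R).as_rotvec())
def now():
    s=env.read_state();R=Ro.from_rotvec(s["ee_rot"]).as_matrix();p=np.array(s["ee_pos"])
    tip=RP.T@(p+R[:,1]*env.nose_length-O);ax=RP.T@R
    print("t",s["t"],"tip",tip.round(1),"x",ax[:,0].round(3),"y",ax[:,1].round(3),"F",(RP.T@s["contact_force"]).round(1),"q",np.round(s["q"],2))
    return R,p
E
python3 - <<'E'
import h;from h import *
R,p=now();print(R.round(3))
for h.SX in(1,-1):
    T=tgt(0,-160,130);print(h.SX,T[1].round(),*[a.round(2) for a in delta(R,p,*T)])
c=cam("top")
print([onz(u,150,c)[0,:2].round() for u in[(475,220),(475,295),(590,216)]])
E
```

```text
t 0.15 tip [-251.5 -881.7  221.9] x [ 0.36  -0.933 -0.001] y [-0.001  0.001 -1.   ] F [-0.9  0.1 -0.2] q [ 1.22  0.33  0.04  1.47 -0.01  1.34 -0.06]
[[ 0.248 -0.     0.969]
 [-0.969  0.001  0.248]
 [-0.001 -1.    -0.   ]]
1 [496.  58. 152.] [-58.24   9.26  49.47] [-4.000e-02 -6.887e+01 -7.000e-02]
-1 [496.  58. 152.] [-58.24   9.26  49.47] [ 7.0000e-02  1.1113e+02 -4.0000e-02]
[array([566., -90.]), array([407., -87.]), array([ 572., -345.])]
```

```bash
cat >> h.py <<'E'
def path(R0,p0,R,p,n,lift=0):
    """n interpolated rows from pose0 to pose (slerp; optional bump in z), printed for the move tool"""
    d=Ro.from_matrix(R0.T@R).as_rotvec();out=[];Rc,pc=R0,p0
    for i in range(1,n+1):
        u=i/n;Rn=R0@Ro.from_rotvec(d*u).as_matrix();pn=p0+(p-p0)*u+np.array([0,0,lift*np.sin(np.pi*u)])
        a,b=delta(Rc,pc,Rn,pn);out.append(" ".join("%.2f"%v for v in[*a,*b]));Rc,pc=Rn,pn
    print(";".join(out))
E
python3 - <<'E'
from h import *
o1,d1=ray((538,257),cam("top"));o2,d2=ray((471,138),cam("scene"))
A=np.c_[d1[0],-d2[0]];k=np.linalg.lstsq(A,o2-o1,rcond=None)[0];print(o1+k[0]*d1[0],o2+k[1]*d2[0])
R,p=now();path(R,p,*tgt(0,-160,130),17,60)
E
```

```text
[ 484.83932607 -233.9763685   131.95419423] [ 486.30567893 -232.8379217   131.43321899]
t 0.15 tip [-251.5 -881.7  221.9] x [ 0.36  -0.933 -0.001] y [-0.001  0.001 -1.   ] F [-0.9  0.1 -0.2] q [ 1.22  0.33  0.04  1.47 -0.01  1.34 -0.06]
-3.43 -0.56 2.91 -0.00 -4.05 -0.00;-3.21 -0.52 3.14 -0.00 -4.05 -0.00;-2.98 -0.45 3.36 -0.00 -4.05 -0.00;-2.74 -0.34 3.57 -0.00 -4.05 -0.00;-2.48 -0.20 3.75 -0.00 -4.05 -0.00;-2.21 -0.04 3.92 -0.00 -4.05 -0.00;-1.92 0.14 4.06 -0.00 -4.05 -0.00;-1.63 0.34 4.19 -0.00 -4.05 -0.00;-1.33 0.54 4.29 -0.00 -4.05 -0.00;-1.03 0.75 4.38 -0.00 -4.05 -0.00;-0.71 0.94 4.44 -0.00 -4.05 -0.00;-0.40 1.12 4.48 -0.00 -4.05 -0.00;-0.08 1.29 4.49 -0.00 -4.05 -0.00;0.24 1.42 4.49 -0.00 -4.05 -0.00;0.55 1.53 4.46 -0.00 -4.05 -0.00;0.87 1.61 4.41 -0.00 -4.05 -0.00;1.18 1.64 4.34 -0.00 -4.05 -0.00
```

>>> send_rows(
  increments="-3.4 -0.6 2.9 0 -4 0;-3.2 -0.5 3.1 0 -4 0;-3 -0.5 3.4 0 -4 0;-2.7 -0.3 3.6 0 -4 0;-2.5 -0.2 3.8 0 -4 0;-2.2 0 3.9 0 -4 0;-1.9 0.1 4.1 0 -4 0;-1.6 0.3 4.2 0 -4 0;-1.3 0.5 4.3 0 -4 0;-1 0.6 4.4 0 -4 0",
  grip=-1,
)

```text
t: 1.15
ee_pos: [362.2, -225.0, 250.6]
ee_rot: [-1.516, 0.484, -0.485]
contact_force: [-0.7, 0.2, 0.0]
width: 87.1
```

>>> send_rows(
  increments="-0.7 0.8 4.4 0 -4 0;-0.4 1 4.5 0 -4 0;0 1.3 4.5 0 -4 0;0.2 1.4 4.5 0 -4 0;0.5 1.5 4.5 0 -4 0;0.8 1.6 4.4 0 -4 0;1.2 1.6 4.3 0 -4 0;0 0 0 0 -0.9 0;0 0 0 0 0 0",
)

```text
t: 2.05
ee_pos: [502.0, 55.4, 157.8]
ee_rot: [-1.568, 0.092, -0.089]
contact_force: [-0.6, -0.4, -0.6]
width: 87.1
```

```bash
python3 - <<'E'
from h import *
R,p=now();print(delta(R,p,*tgt(0,-140,60)),delta(R,p,*tgt(0,-138,14)))
s=env.read_state();cv2.imwrite("pics/w1.png",get_image("wrist")[:,:,::-1])
E
```

```text
t 2.05 tip [   6.3 -161.6  135.8] x [ 1.     0.003 -0.002] y [-0.002  0.001 -1.   ] F [-0.6 -0.5 -0.6] q [ 0.48  0.17 -0.73  1.89  0.13  1.13 -0.41]
(array([-0.61719363,  7.58423453,  2.15674773]), array([-0.03482763,  0.16552912, -0.11391707])) (array([-0.60747391, 12.18434559,  2.35393751]), array([-0.03482763,  0.16552912, -0.11391707]))
```

View pics/w1.png

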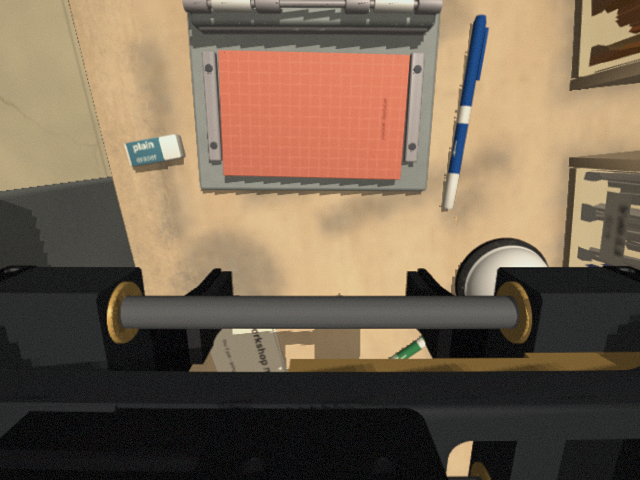

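```bash
python3 - <<'E'
from h import *
s=env.read_state();c=cam("wrist",s)
for l,z in[([(200,192),(427,190)],10),([(217,51),(409,55),(400,179),(222,177)],22)]:
    print((onz(l,z,c)-O)@RP)
E
```

```text
[[ -92.09632767 -128.18371096   10.        ]
 [  96.30516914 -126.46202821   10.        ]]
[[ -67.26221514  -24.57632046   22.        ]
 [  72.09214684  -27.2068501    22.        ]
 [  70.55948382 -116.49620076   22.        ]
 [ -69.61073083 -114.97928723   22.        ]]
```

>>> send_rows(
  increments="-0.3 3.5 0.6 0 0 0;-0.3 4 0.6 0 0 0;0 3 0.6 0 0 0;0 0 0 0 0 0",
)

```text
t: 2.5
ee_pos: [496.0, 71.5, 50.9]
ee_rot: [-1.57, 0.098, -0.09]
contact_force: [-0.3, -0.6, 0.7]
width: 86.9
```

>>> send_rows(
  increments="0 0.8 0 0 0 0;0 0.7 0 0 0 0;0 0 0.6 0 0 0;0 0 0.6 0 0 0;0 0 0.4 0 0 0;0 0 0.4 0 0 0;0 0 0.4 0 0 0;0 0 0 0 0 0",
)

```text
t: 3.3
ee_pos: [501.5, 97.6, 38.7]
ee_rot: [-1.568, 0.091, -0.092]
contact_force: [1.2, 1.3, -0.0]
width: 87.1
```

```bash
python3 - <<'E'
from h import *
now()
E
```

```text
t 3.3 tip [   0.9 -119.7   16.7] x [1.    0.001 0.   ] y [ 0.  0. -1.] F [ 1.   1.4 -0. ] q [ 0.34  0.35 -0.7   1.98  0.29  0.9  -0.63]
```

>>> send_rows(
  increments="0 0.2 0.2 0 0 0;0 0 0.3 0 0 0;0 0 0.2 0 0 0;0 0 0 0 0 0;0 0 0 0 0 0",
)

```text
t: 3.8
ee_pos: [502.2, 104.0, 36.6]
ee_rot: [-1.569, 0.092, -0.092]
contact_force: [0.5, -0.1, 0.2]
width: 86.9
```

```bash
python3 - <<'E'
from h import *
now();s=env.read_state();c=cam("wrist",s);im=get_image("wrist")
cv2.imwrite("pics/w2.png",im[:300,100:500,::-1].repeat(2,0).repeat(2,1))
E
```

```text
t 3.8 tip [   0.8 -113.3   14.6] x [ 1.     0.001 -0.   ] y [-0.  0. -1.] F [ 0.5 -0.1  0.2] q [ 0.33  0.36 -0.7   1.98  0.29  0.9  -0.65]
```

View pics/w2.png

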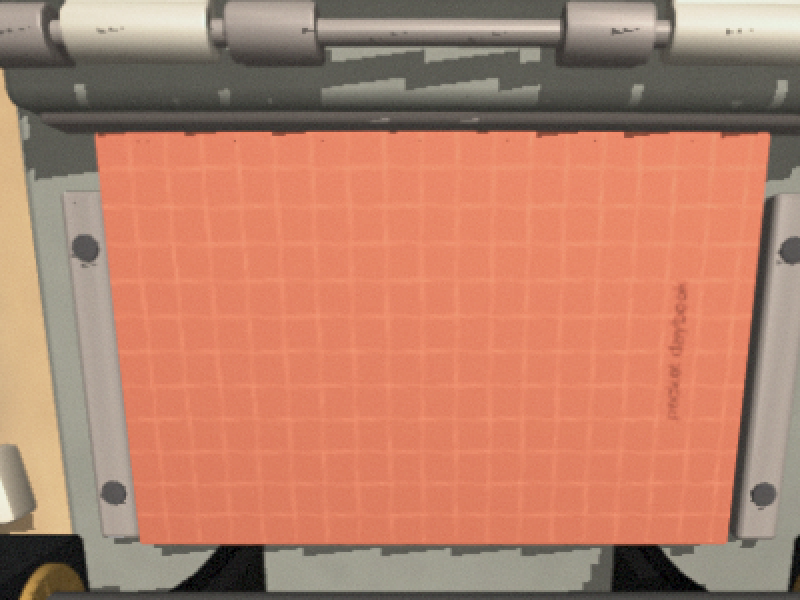

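>>> send_rows(
  increments="0 0 0.2 0 0 0;0 0 0.2 0 0 0;0 0 0.1 0 0 0;0 0 0 0 0 0;0 0 0 0 0 0",
)

```text
t: 4.35
ee_pos: [502.4, 105.9, 36.4]
ee_rot: [-1.573, 0.095, -0.093]
contact_force: [-3.3, -8.7, 6.2]
width: 87.1
```

```bash
python3 - <<'E'
from h import *
now()
E
```

```text
t 4.35 tip [   0.8 -111.5   14.4] x [ 1.    -0.001 -0.001] y [-0.001 -0.004 -1.   ] F [-2.3 -9.1  6.2] q [ 0.32  0.36 -0.7   1.98  0.3   0.91 -0.66]
```

>>> send_rows(
  increments="0 0 -0.5 0 0 0;0 0 -1 0 0 0;0 -2 -0.5 0 0 0;0 -4 0 0 0 0;0 -5 0 0 0 0;0 -5 0 0 0 0;0 -3 0 0 0 0;0 0 0 0 0 0",
  grip=1,
)

```text
t: 5.15
ee_pos: [502.6, 89.4, 231.2]
ee_rot: [-1.568, 0.086, -0.098]
contact_force: [-0.5, 0.9, -0.4]
width: 31.0
```

```bash
python3 - <<'E'
from h import *
R,p=now();path(R,p,*tgt(0,185,100,45),10,40)
s=env.read_state();c=cam("wrist",s);im=get_image("wrist");m=redmask(im);m[300:]=0
cs=max(cv2.findContours(m,0,1)[0],key=cv2.contourArea);P=((onz(cs[:,0],22,c)-O)@RP)[:,:2].astype(np.float32)
print(cv2.boxPoints(cv2.minAreaRect(P)).round(1).tolist())
E
```

```text
t 5.15 tip [   3.1 -127.7  209.2] x [1.    0.    0.008] y [ 0.008  0.001 -1.   ] F [-0.6  0.8 -0.4] q [ 0.46  0.11 -0.76  1.79  0.08  1.26 -0.44]
-0.03 -0.08 3.28 -4.51 -0.01 0.04;-0.03 -0.21 3.28 -4.51 -0.01 0.04;-0.03 -0.24 3.29 -4.51 -0.01 0.04;-0.03 -0.19 3.33 -4.51 -0.01 0.04;-0.03 -0.10 3.42 -4.51 -0.01 0.04;-0.03 -0.01 3.55 -4.51 -0.01 0.04;-0.03 0.05 3.71 -4.51 -0.01 0.04;-0.03 0.03 3.87 -4.51 -0.01 0.04;-0.03 -0.09 3.99 -4.51 -0.01 0.04;-0.03 -0.31 4.05 -4.51 -0.01 0.04
[[-70.19999694824219, -99.0], [69.30000305175781, -99.0999984741211], [69.30000305175781, -9.699999809265137], [-70.0999984741211, -9.600000381469727]]
```

>>> send_rows(
  increments="0 -0.1 3.3 -4.5 0 0;0 -0.2 3.3 -4.5 0 0;0 -0.2 3.3 -4.5 0 0;0 -0.2 3.3 -4.5 0 0;0 -0.1 3.4 -4.5 0 0;0 0 3.5 -4.5 0 0;0 0 3.7 -4.5 0 0;0 0 3.9 -4.5 0 0;0 -0.1 4 -4.5 0 0;0 -0.3 4 -4.5 0 0",
  grip=1,
)

```text
t: 6.2
ee_pos: [538.6, 415.4, 108.8]
ee_rot: [-2.358, 0.138, -0.056]
contact_force: [2.7, 0.0, -0.1]
width: 0.5
```

>>> send_rows(
  increments="0 0 0 0 0 0;0 0 0 0 0 0",
)

```text
t: 6.4
ee_pos: [536.8, 415.3, 106.0]
ee_rot: [-2.358, 0.137, -0.049]
contact_force: [0.7, -0.0, 0.7]
width: 0.3
```

```bash
python3 - <<'E'
from h import *
R,p=now()
for T in[(0,185,60,48),(0,180,22,48),(0,142,14,48)]:print(T,*[a.round(2) for a in delta(R,p,*tgt(*T))])
E
```

```text
t 6.4 tip [ -1.4 184.3  90.5] x [ 1.     0.004 -0.005] y [-0.001 -0.711 -0.703] F [0.7 0.  0.7] q [-0.65  1.04 -0.6   0.93  0.78  2.05 -1.22]
(0, 185, 60, 48) [0.16 2.1  2.32] [-2.69  0.38 -0.05]
(0, 180, 22, 48) [0.18 5.12 4.67] [-2.69  0.38 -0.05]
(0, 142, 14, 48) [0.16 8.39 2.57] [-2.69  0.38 -0.05]
```

>>> send_rows(
  increments="0 1.4 1.4 0 0 0;0 1.4 1.4 0 0 0;0 1.2 1.2 0 0 0;0 0.6 0.6 0 0 0;0 0.4 0.4 0 0 0;0 0 0 0 0 0",
)

```text
t: 7.0
ee_pos: [538.9, 414.3, 40.4]
ee_rot: [-2.353, 0.139, -0.057]
contact_force: [-1.2, 0.4, 0.1]
width: 0.5
```

```bash
python3 - <<'E'
from h import *
R,p=now()
for T in[(0,160,14,45),(0,141,14,45)]:print(T,*[a.round(2) for a in delta(R,p,*tgt(*T))])
cv2.imwrite("pics/s3.png",cv2.resize(get_image("scene")[150:370,180:480,::-1],None,fx=2.6,fy=2.6))
E
```

```text
t 7.0 tip [  0.8 183.6  24.9] x [ 1.  0. -0.] y [ 0.    -0.707 -0.707] F [-1.2  0.2  0.1] q [-0.64  1.1  -0.59  0.95  0.79  1.97 -1.26]
(0, 160, 14, 45) [-0.08  2.44 -0.9 ] [0.02 0.03 0.  ]
(0, 141, 14, 45) [-0.08  3.78 -2.24] [0.02 0.03 0.  ]
```

View pics/s3.png

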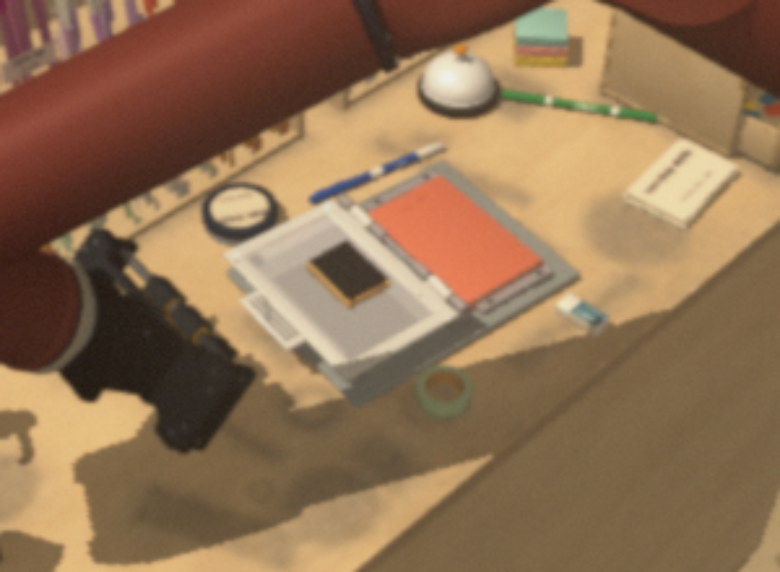

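>>> send_rows(
  increments="0 0.8 0.8 0 0 0;-0.1 1 -1 0 0 0;0 1 -1 0 0 0;0 0.6 -0.6 0 0 0;0 0.4 -0.4 0 0 0;0 0 0 0 0 0",
)

```text
t: 7.65
ee_pos: [533.1, 372.5, 29.6]
ee_rot: [-2.352, 0.139, -0.058]
contact_force: [0.6, 0.2, -0.7]
width: 0.7
```

```bash
python3 - <<'E'
from h import *
R,p=now()
for T in[(0,160,14,45),(0,141,14,45)]:print(T,*[a.round(2) for a in delta(R,p,*tgt(*T))])
E
```

```text
t 7.65 tip [ -0.  141.5  14. ] x [1. 0. 0.] y [ 0.    -0.706 -0.708] F [ 0.6  0.3 -0.7] q [-0.58  1.05 -0.6   1.1   0.78  1.91 -1.29]
(0, 160, 14, 45) [ 0.01 -1.31  1.31] [-0.05  0.    0.02]
(0, 141, 14, 45) [ 0.01  0.04 -0.03] [-0.05  0.    0.02]
```

```bash
cat >> h.py <<'E'
def arcpose(b,al,x,side,rc=130,half=9.5):
    """tip-centre pose with the inner tip corner under the lip; b = lift deg; side=+1 from open, -1 from shut"""
    B,A=np.radians([b,al]);g=max(0,14*np.tan(max(0,np.pi/2-A-B)))+2.5
    c=np.array([rc*np.cos(B)+g*np.sin(B),36+rc*np.sin(B)-g*np.cos(B)])
    t=c-half*np.array([-np.cos(A),np.sin(A)]);return tgt(x,side*t[0],t[1],side*al)
def arc(bs,als,x,side):
    R0,p0=now();out=[]
    for b,al in zip(bs,als):
        R,p=arcpose(b,al,x,side);a,w=delta(R0,p0,R,p);out.append(" ".join("%.2f"%v for v in[*a,*w]));R0,p0=R,p
    for i in range(0,len(out),10):print(";".join(out[i:i+10]),"\n")
E
python3 - <<'E'
from h import *
b=np.r_[0,np.linspace(0,108,20)[1:]];arc(b,np.interp(b,[0,40,105],[45,45,15]),0,1)
E
```

```text
t 7.65 tip [ -0.  141.5  14. ] x [1. 0. 0.] y [ 0.    -0.706 -0.708] F [ 0.6  0.3 -0.7] q [-0.58  1.05 -0.6   1.1   0.78  1.91 -1.29]
0.01 0.42 -0.25 -0.05 0.00 0.02;0.00 -1.15 -1.04 0.00 0.00 0.00;-0.00 -1.00 -1.13 0.00 0.00 0.00;0.00 -0.85 -1.21 0.00 0.00 0.00;-0.00 -0.70 -1.28 0.00 0.00 0.00;0.00 -0.55 -1.34 0.00 0.00 0.00;-0.00 -0.40 -1.38 0.00 0.00 0.00;-0.00 -0.24 -1.41 0.00 0.00 0.00;0.00 -0.13 -1.46 2.53 0.00 0.00;-0.00 -0.05 -1.44 2.62 0.00 -0.00 

0.00 0.02 -1.39 2.62 -0.00 0.00;0.00 0.09 -1.38 2.62 -0.00 -0.00;0.00 0.16 -1.38 2.62 -0.00 -0.00;-0.00 0.23 -1.36 2.62 -0.00 0.00;0.00 0.29 -1.35 2.62 0.00 0.00;-0.00 0.36 -1.33 2.62 0.00 -0.00;-0.00 0.42 -1.30 2.62 0.00 0.00;0.00 0.49 -1.28 2.62 0.00 -0.00;0.00 0.55 -1.25 2.62 0.00 0.00;0.00 0.63 -1.16 1.24 -0.00 -0.00
```

>>> send_rows(
  increments="0 0.4 -0.3 0 0 0;0 -1.15 -1.05 0 0 0;0 -1 -1.1 0 0 0;0 -0.85 -1.2 0 0 0;0 -0.7 -1.3 0 0 0;0 -0.55 -1.35 0 0 0;0 -0.4 -1.4 0 0 0;0 -0.25 -1.4 0 0 0;0 -0.1 -1.45 2.5 0 0;0 -0.05 -1.45 2.6 0 0",
)

```text
t: 8.65
ee_pos: [526.4, 320.1, 147.3]
ee_rot: [-2.263, 0.133, -0.062]
contact_force: [-0.4, -0.1, -1.2]
width: 0.0
```

```bash
python3 - <<'E'
from h import *
R,p=now();T=arcpose(51.2,39.8,0,1);print(*[a.round(2) for a in delta(R,p,*T)])
cv2.imwrite("pics/s4.png",cv2.resize(get_image("scene")[150:370,180:480,::-1],None,fx=2.6,fy=2.6))
E
```

```text
t 8.65 tip [ -0.5  90.1 130.4] x [ 1.     0.001 -0.   ] y [ 0.    -0.64  -0.768] F [-0.4 -0.2 -1.2] q [-0.44  0.8  -0.66  1.25  0.72  1.9  -1.22]
[0.06 0.02 0.1 ] [0.02 0.05 0.03]
```

View pics/s4.png

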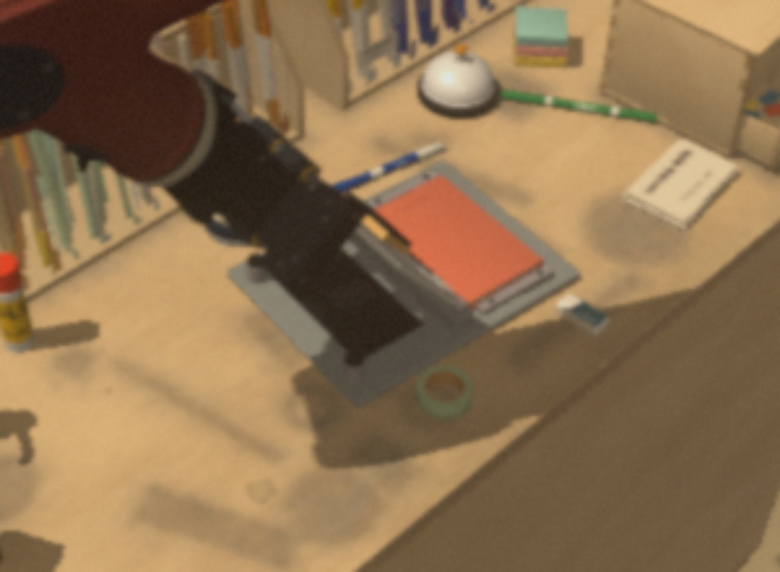

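>>> send_rows(
  increments="0 0 -1.4 2.6 0 0;0 0.1 -1.4 2.6 0 0;0 0.15 -1.4 2.6 0 0;0 0.25 -1.35 2.6 0 0;0 0.3 -1.35 2.6 0 0;0 0.35 -1.35 2.6 0 0;0 0.4 -1.3 2.6 0 0;0 0.5 -1.3 2.6 0 0;0 0.55 -1.25 2.6 0 0;0 0.65 -1.2 1.2 0 0",
)

```text
t: 9.7
ee_pos: [511.8, 190.9, 180.9]
ee_rot: [-1.835, 0.108, -0.085]
contact_force: [0.1, -0.3, -0.1]
width: 0.4
```

```bash
python3 - <<'E'
from h import *
R,p=now()
cv2.imwrite("pics/s5.png",cv2.resize(get_image("scene")[150:370,180:480,::-1],None,fx=2.6,fy=2.6))
path(R,p,*tgt(0,-57,180,0),4)
E
```

```text
t 9.7 tip [ 1.000e-01 -3.170e+01  1.597e+02] x [ 1.    -0.001  0.001] y [ 0.001 -0.264 -0.965] F [ 0.1 -0.3 -0.1] q [ 0.09  0.38 -0.82  1.67  0.46  1.43 -0.96]
-0.00 -0.30 -0.89 3.82 -0.02 0.02;-0.00 -0.36 -0.87 3.82 -0.02 0.02;-0.00 -0.42 -0.84 3.82 -0.02 0.02;-0.00 -0.47 -0.81 3.82 -0.02 0.02
```

View pics/s5.png

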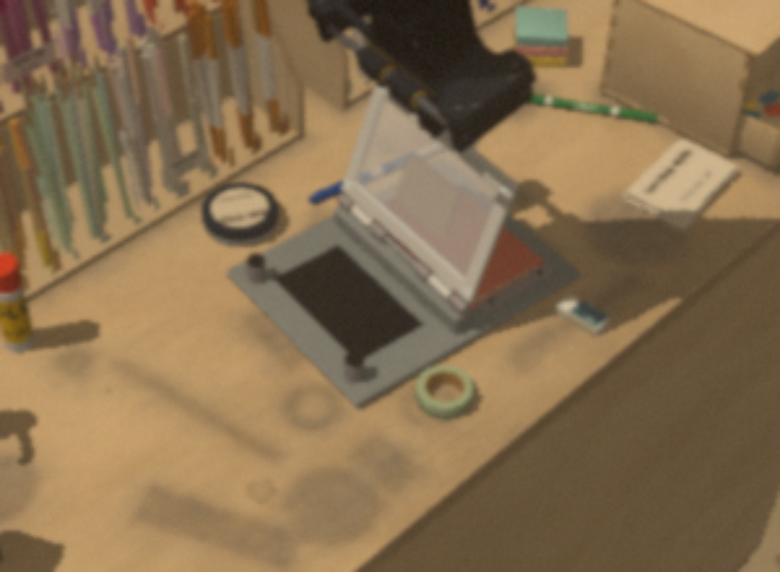

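>>> send_rows(
  increments="0 -0.5 0 0 0 0;0 -0.5 0 0 0 0;0 0 0 3.8 0 0;0 -0.3 -0.9 3.8 0 0;0 -0.3 -0.9 3.8 0 0;0 -0.3 -0.9 3.8 0 0;0 0 -0.8 0 0 0;0 0 0 0 0 0;0 0 0 0 0 0;0 0 0 0 0 0",
)

```text
t: 10.75
ee_pos: [507.7, 163.7, 202.3]
ee_rot: [-1.571, 0.091, -0.09]
contact_force: [-0.1, 0.8, -0.4]
width: 0.5
```

>>> send_rows(
  increments="0 0 0 0 0 0;0 0 0 0 0 0;0 0 0 0 0 0;0 0 0 0 0 0;0 0 0 0 0 0;0 0 0 0 0 0;0 0 0 0 0 0;0 0 0 0 0 0;0 0 0 0 0 0;0 0 0 0 0 0",
)

```text
t: 11.75
ee_pos: [508.1, 161.9, 202.4]
ee_rot: [-1.571, 0.092, -0.092]
contact_force: [0.1, -1.1, -0.7]
width: 0.6
```

```bash
python3 - <<'E'
from h import *
R,p=now();print(*[a.round(2) for a in delta(R,p,*tgt(0,-57,45,0))])
cv2.imwrite("pics/s6.png",cv2.resize(get_image("scene")[150:370,180:480,::-1],None,fx=2.6,fy=2.6))
E
```

```text
t 11.75 tip [ -0.2 -55.1 180.4] x [1. 0. 0.] y [ 0.    -0.002 -1.   ] F [ 0.2 -1.  -0.7] q [ 0.38  0.22 -0.87  1.77  0.18  1.23 -0.65]
[ 0.02 13.54 -0.17] [0.1  0.03 0.  ]
```

View pics/s6.png

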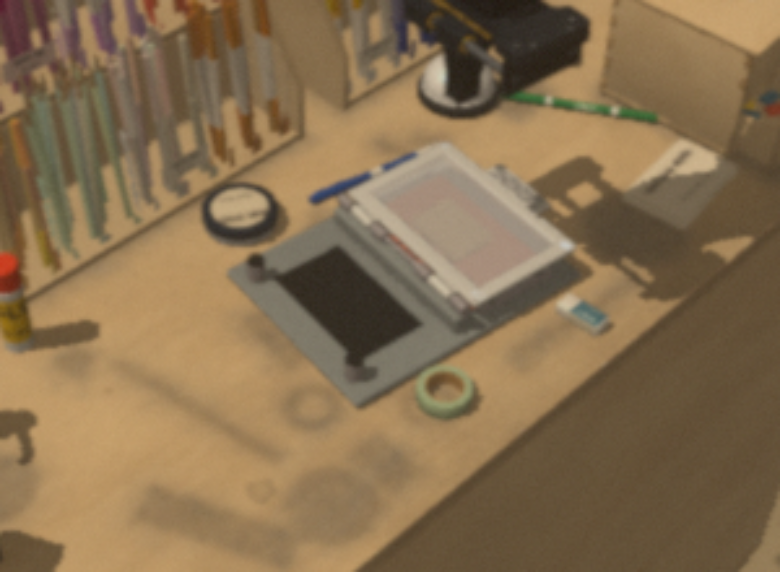

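>>> send_rows(
  increments="0 4 0 0 0 0;0 4 0 0 0 0;0 3 -0.1 0 0 0;0 1.5 0 0 0 0;0 0.8 0 0 0 0;0 0.3 0 0 0 0;0 0.2 0 0 0 0;0 0 0 0 0 0",
)

```text
t: 12.6
ee_pos: [508.6, 161.0, 65.3]
ee_rot: [-1.57, 0.091, -0.094]
contact_force: [0.5, -0.2, -0.1]
width: 0.4
```

>>> send_rows(
  increments="0 0.3 0 0 0 0;0 0.2 0 0 0 0;0 0.1 0 0 0 0;0 0.1 0 0 0 0;0 0 0 0 0 0",
)

```text
t: 13.1
ee_pos: [508.5, 160.9, 60.2]
ee_rot: [-1.572, 0.091, -0.094]
contact_force: [-12.0, -5.9, 35.1]
width: 0.5
```

>>> send_rows(
  increments="0 0 0 0 0 0;0 0 0 0 0 0;0 0 0 0 0 0;0 0 0 0 0 0;0 0 0 0 0 0;0 0 0 0 0 0;0 0 0 0 0 0;0 0 0 0 0 0;0 0 0 0 0 0;0 0 0 0 0 0",
)

```text
t: 14.1
ee_pos: [508.5, 160.9, 60.2]
ee_rot: [-1.572, 0.091, -0.094]
contact_force: [-12.6, -5.8, 34.7]
width: 0.6
```

>>> send_rows(
  increments="0 -0.3 0 0 0 0;0 -1 0 0 0 0;0 -3 0 0 0 0;0 -4 0 0 0 0;0 -4 0 0 0 0;0 0 0 0 0 0;0 0 0 0 0 0",
)

```text
t: 14.8
ee_pos: [508.5, 161.0, 181.4]
ee_rot: [-1.57, 0.091, -0.094]
contact_force: [-0.3, -0.7, -1.1]
width: 0.5
```

```bash
python3 - <<'E'
from h import *
R,p=now();path(R,p,*tgt(0,-190,100,-45),10,30)
c=cam("top");im=get_image("top");cv2.imwrite("pics/t7.png",im[:,:,::-1])
d=np.abs(im.astype(int)-cv2.imread("pics/top0.png")[:,:,::-1]).sum(2)
cv2.imwrite("pics/t7c.png",cv2.resize(im[180:320,245:405,::-1],None,fx=5,fy=4.28,interpolation=cv2.INTER_CUBIC))
E
```

```text
t 14.8 tip [  0.4 -56.  159.4] x [1.    0.    0.002] y [ 0.002 -0.002 -1.   ] F [-0.3 -0.7 -1.1] q [ 0.38  0.24 -0.87  1.8   0.2   1.19 -0.67]
-0.00 -0.27 -1.50 4.51 0.01 0.01;-0.00 -0.29 -1.48 4.51 0.01 0.01;-0.00 -0.24 -1.48 4.51 0.01 0.01;-0.00 -0.12 -1.51 4.51 0.01 0.01;-0.00 0.03 -1.58 4.51 0.01 0.01;-0.00 0.17 -1.69 4.51 0.01 0.01;-0.00 0.29 -1.82 4.51 0.01 0.01;-0.00 0.35 -1.97 4.51 0.01 0.01;-0.00 0.33 -2.09 4.51 0.01 0.01;-0.00 0.23 -2.17 4.51 0.01 0.01
```

>>> send_rows(
  increments="0 -0.3 -1.5 4.5 0 0;0 -0.3 -1.5 4.5 0 0;0 -0.25 -1.5 4.5 0 0;0 -0.1 -1.5 4.5 0 0;0 0 -1.6 4.5 0 0;0 0.2 -1.7 4.5 0 0;0 0.3 -1.8 4.5 0 0;0 0.35 -2 4.5 0 0;0 0.35 -2.1 4.5 0 0;0 0.25 -2.2 4.5 0 0",
)

```text
t: 15.85
ee_pos: [489.5, 11.1, 112.7]
ee_rot: [-0.783, 0.047, -0.112]
contact_force: [0.7, -1.2, 0.3]
width: 0.4
```

>>> send_rows(
  increments="0 0 0 0 0 0;0 0 0 0 0 0",
)

```text
t: 16.05
ee_pos: [489.4, 11.8, 112.9]
ee_rot: [-0.784, 0.05, -0.111]
contact_force: [-0.5, 0.0, 0.3]
width: 0.3
```

```bash
python3 - <<'E'
from h import *
R,p=now()
for T in[(0,-185,40,-45),(0,-180,14,-45),(0,-143,14,-45)]:print(T,*[a.round(2) for a in delta(R,p,*tgt(*T))])
a=get_image("scene")[100:320,250:550,::-1];b=get_image("top")[180:320,245:605,::-1]
cv2.imwrite("pics/s7.png",np.vstack([cv2.resize(a,(500,300)),cv2.resize(b,(500,195))]))
E
```

```text
t 16.05 tip [  -1.  -190.8   97.4] x [ 1.    -0.001 -0.004] y [-0.002  0.707 -0.707] F [-0.5 -0.   0.3] q [ 1.05  0.44 -0.78  1.98 -0.54  1.07  0.5 ]
(0, -185, 40, -45) [ 0.12  4.47 -3.65] [-0.02 -0.18 -0.11]
(0, -180, 14, -45) [ 0.13  6.66 -5.13] [-0.02 -0.18 -0.11]
(0, -143, 14, -45) [ 0.13  9.28 -2.52] [-0.02 -0.18 -0.11]
```

View pics/s7.png

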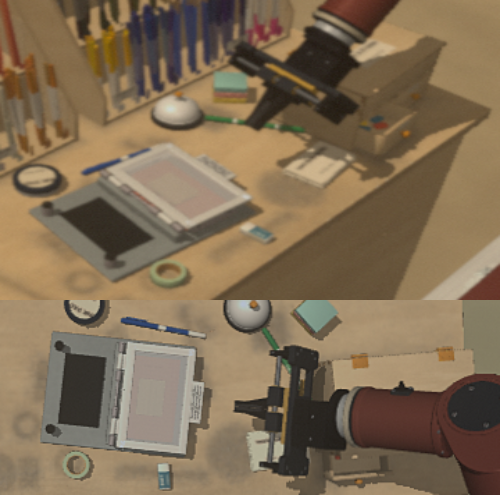

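```bash
sed -i 's/g=max(0,14\*np/g=max(0,(144-rc)*np/; s/rc=130/rc=133/' h.py; python3 - <<'E'
from h import *
R,p=now();T=tgt(0,-180,40,-35);path(R,p,*T,4);T2=tgt(0,-175,13,-35);path(*T,*T2,2);T3=tgt(0,-146,13,-35);path(*T2,*T3,3)
E
```

```text
t 16.15 tip [  -0.4 -189.7   98.8] x [ 1.     0.002 -0.   ] y [-0.002  0.706 -0.708] F [0.2 0.1 0.4] q [ 1.05  0.43 -0.78  1.98 -0.54  1.07  0.5 ]
0.01 1.22 -0.77 -2.47 0.02 -0.02;0.01 1.25 -0.72 -2.47 0.02 -0.02;0.01 1.28 -0.66 -2.47 0.02 -0.02;0.01 1.31 -0.61 -2.47 0.02 -0.02
0.00 1.25 -0.57 0.00 0.00 0.00;0.00 1.25 -0.57 0.00 0.00 0.00
-0.00 0.55 0.79 0.00 0.00 0.00;-0.00 0.55 0.79 0.00 0.00 0.00;-0.00 0.55 0.79 0.00 0.00 0.00
```

>>> send_rows(
  increments="0 1.2 -0.75 -2.5 0 0;0 1.25 -0.7 -2.5 0 0;0 1.3 -0.65 -2.5 0 0;0 1.3 -0.6 -2.5 0 0;0 1.25 -0.55 0 0 0;0 1.25 -0.55 0 0 0;0 0.5 0.7 0 0 0;0 0 0 0 0 0",
)

```text
t: 16.95
ee_pos: [493.3, 40.0, 31.9]
ee_rot: [-0.96, 0.056, -0.106]
contact_force: [0.2, 0.0, 0.2]
width: 0.3
```

```bash
python3 - <<'E'
from h import *
R,p=now();print(*[a.round(2) for a in delta(R,p,*tgt(0,-146,13,-35))])
E
```

```text
t 16.95 tip [  -0.5 -165.3   13.8] x [ 1.     0.003 -0.   ] y [-0.002  0.573 -0.82 ] F [0.2 0.  0.2] q [ 0.88  0.47 -0.74  2.05 -0.41  0.83  0.37]
[0.05 1.17 1.53] [ 0.05  0.12 -0.09]
```

>>> send_rows(
  increments="0 0.5 0.6 0 0 0;0 0.4 0.5 0 0 0;0 0.3 0.4 0 0 0;0 0 0 0 0 0;0 0 0 0 0 0",
)

```text
t: 17.45
ee_pos: [495.7, 57.2, 30.1]
ee_rot: [-0.961, 0.056, -0.108]
contact_force: [-0.3, -0.2, 0.5]
width: 0.8
```

```bash
python3 - <<'E'
from h import *
b=np.r_[0,np.linspace(0,112,20)[1:]];arc(b,np.interp(b,[0,40,55,105],[35,42,40,15]),0,-1)
E
```

```text
t 17.45 tip [-1.000e-01 -1.479e+02  1.210e+01] x [1.    0.001 0.   ] y [-0.     0.572 -0.82 ] F [-0.3 -0.2  0.5] q [ 0.85  0.47 -0.75  2.06 -0.42  0.8   0.35]
0.01 0.39 0.60 0.10 0.04 -0.02;0.00 -1.44 0.88 1.03 0.00 -0.00;-0.00 -1.24 1.01 1.03 -0.00 0.00;0.00 -1.05 1.13 1.03 0.00 -0.00;0.00 -0.87 1.24 1.03 -0.00 -0.00;0.00 -0.68 1.32 1.03 -0.00 0.00;-0.00 -0.49 1.39 1.03 0.00 0.00;0.00 -0.31 1.44 0.64 0.00 0.00;-0.00 -0.15 1.49 -0.79 0.00 -0.00;0.00 -0.01 1.43 -0.79 -0.00 -0.00 

-0.00 0.09 1.45 -2.23 0.00 0.00;0.00 0.16 1.47 -2.95 0.00 -0.00;-0.00 0.23 1.45 -2.95 0.00 0.00;-0.00 0.30 1.44 -2.95 0.00 0.00;-0.00 0.37 1.42 -2.95 0.00 -0.00;0.00 0.44 1.39 -2.95 -0.00 0.00;-0.00 0.50 1.37 -2.95 -0.00 -0.00;-0.00 0.57 1.34 -2.95 0.00 0.00;0.00 0.64 1.28 -2.39 0.00 -0.00;-0.00 0.74 1.15 0.00 0.00 0.00
```

>>> send_rows(
  increments="0 0.4 0.7 0 0 0;0 -1.4 0.9 1 0 0;0 -1.25 1 1 0 0;0 -1.05 1.15 1 0 0;0 -0.85 1.25 1 0 0;0 -0.7 1.3 1 0 0;0 -0.5 1.4 1 0 0;0 -0.3 1.45 0.6 0 0;0 -0.15 1.5 -0.8 0 0;0 0 1.45 -0.8 0 0",
)

```text
t: 18.45
ee_pos: [502.7, 116.7, 152.6]
ee_rot: [-0.873, 0.052, -0.11]
contact_force: [0.8, -1.4, -0.1]
width: 0.7
```

```bash
python3 - <<'E'
from h import *
R,p=now();print(*[a.round(2) for a in delta(R,p,*arcpose(53.05,40.3,0,-1))])
cv2.imwrite("pics/s8.png",cv2.resize(get_image("scene")[100:320,220:520,::-1],None,fx=2.6,fy=2.6))
E
```

```text
t 18.45 tip [ -0.2 -86.5 135.8] x [ 1.  0. -0.] y [-0.     0.641 -0.767] F [ 1.  -1.3 -0.1] q [ 0.91  0.29 -0.87  2.01 -0.58  0.99  0.29]
[ 0.02 -0.09 -0.29] [ 0.4  -0.01 -0.02]
```

View pics/s8.png

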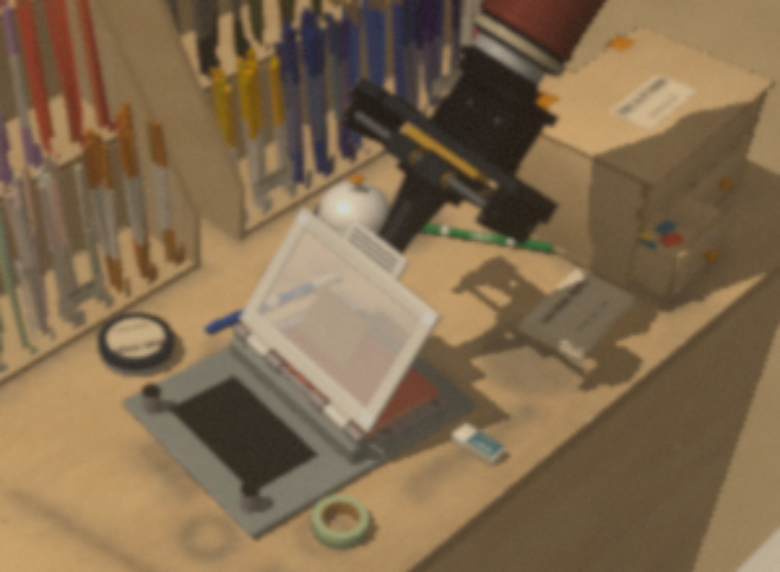

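Lip is riding on the fingertips, with the plate about 53° up. I'll continue past upright.

>>> send_rows(
  increments="0 0.1 1.3 -2.2 0 0;0 0.15 1.45 -2.9 0 0;0 0.2 1.45 -2.9 0 0;0 0.3 1.45 -2.9 0 0;0 0.35 1.4 -2.9 0 0;0 0.45 1.4 -2.9 0 0;0 0.5 1.35 -2.9 0 0;0 0.55 1.35 -2.9 0 0;0 0.65 1.3 -2.4 0 0;0 0.75 1.15 0 0 0",
)

```text
t: 19.5
ee_pos: [518.0, 252.6, 179.1]
ee_rot: [-1.308, 0.074, -0.098]
contact_force: [0.4, 1.0, -0.0]
width: 0.6
```

>>> send_rows(
  increments="0 0 0 0 0 0;0 -2 0 0 0 0;0 -3 -1 0 0 0;0 -3 -2 0 0 0;0 -2 -2 0 0 0;0 0 -2 0 0 0;0 0 0 0 0 0;0 0 0 0 0 0;0 0 0 0 0 0;0 0 0 0 0 0",
)

```text
t: 20.5
ee_pos: [507.2, 157.9, 256.8]
ee_rot: [-1.307, 0.076, -0.099]
contact_force: [-0.0, 0.2, 0.2]
width: 0.3
```

>>> send_rows(
  increments="0 0 0 0 0 0;0 0 0 0 0 0;0 0 0 0 0 0;0 0 0 0 0 0;0 0 0 0 0 0;0 0 0 0 0 0;0 0 0 0 0 0;0 0 0 0 0 0;0 0 0 0 0 0;0 0 0 0 0 0",
)

```text
t: 21.5
ee_pos: [507.5, 157.0, 256.8]
ee_rot: [-1.307, 0.077, -0.1]
contact_force: [0.2, 0.2, 0.7]
width: 0.3
```

>>> send_rows(
  increments="0 0 0 0 0 0;0 0 0 0 0 0;0 0 0 0 0 0;0 0 0 0 0 0;0 0 0 0 0 0;0 0 0 0 0 0;0 0 0 0 0 0;0 0 0 0 0 0;0 0 0 0 0 0;0 0 0 0 0 0",
)

```text
t: 22.5
ee_pos: [507.5, 157.0, 256.8]
ee_rot: [-1.307, 0.077, -0.1]
contact_force: [-0.1, 0.5, 0.7]
width: 0.9
```

```bash
python3 - <<'E'
from h import *
R,p=now();s=env.read_state();c=cam("wrist",s);im=get_image("wrist")
m=redmask(im);m[300:]=0
cs=max(cv2.findContours(m,0,1)[0],key=cv2.contourArea);P=((onz(cs[:,0],22,c)-O)@RP)[:,:2].astype(np.float32)
print(cv2.boxPoints(cv2.minAreaRect(P)).round(1).tolist())
a=get_image("top");s2=get_image("scene")
cv2.imwrite("pics/f.png",np.hstack([np.vstack([cv2.resize(im[:,:,::-1],(400,300)),cv2.resize(a[170:320,245:445,::-1],(400,300))]),cv2.resize(s2[150:370,180:327+33,::-1],(400,600*400//400))[:600]]))
E
```

```text
t 22.5 tip [-2.000e-01 -5.440e+01  2.356e+02] x [1. 0. 0.] y [-0.     0.259 -0.966] F [-0.1  0.5  0.7] q [ 0.59  0.09 -0.85  1.78 -0.19  1.21 -0.31]
[[-70.30000305175781, -9.800000190734863], [-70.19999694824219, -88.0], [69.5999984741211, -87.9000015258789], [69.5999984741211, -9.699999809265137]]
```

View pics/f.png

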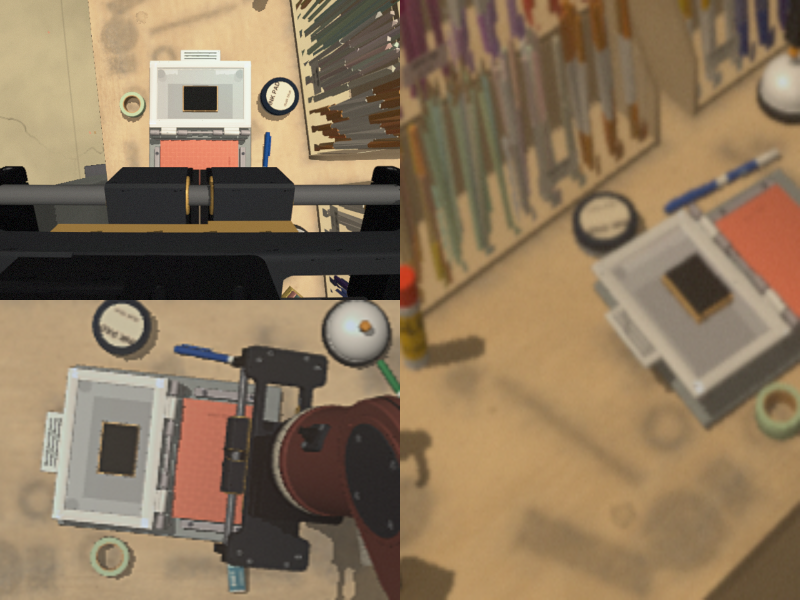

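```bash
python3 - <<'E'
from workcell import workorder
print(workorder.finish_job())
E
```

```text
the job is handed in; nothing more can be done
None
```

The notebook has been stamped and the job was handed in at about 22.7 s; `finish_job` reports no verdict.

- **Notebook home:** I pushed it against the spine with both open fingers until the force rose to about 9 N.
- **Plate shut and pressed:** I lifted the plate by its lip and swung it over the spine. It sank shut, and I pressed it behind the die at about 35 N for over a second. I measured that force at the wrist, not at the die.
- **Plate open again:** I lifted the plate from the other side and swung it back over the spine.

**Last checks:**
- **Plate:** In the pictures it lies open on its rests. I judged this by eye and did not measure the hinge angle.
- **Notebook:** Its spine edge measured y = -9.7 to -9.8 mm at both ends, the same as right after the push (-9.6 to -9.7 mm). The nominal home value is -12 mm, so my press frame seems to be about 2 mm off; the edge is parallel to the spine.
- **Other things:** In the pictures the press and the things around it look unmoved; I did not measure them.
- **Robot:** The hand is clear, with contact force below 1 N.

No check failed.

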